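# Tug-check the dry-storage doors, then purge

### The job

Both dry-storage cabinets look shut, but either catch may have missed: first on the blue-doored one, then on the orange one, tug the door outwards by the lip above its roof with a firm but careful pull, and if it gives, press it hard home and tug again until a firm tug holds for a moment. Then push the spring-centred purge lever well over to its green-dot side (never the red), keep it there for about two seconds and let it spring back. Do not let a door swing wide open, leave both doors shut, and do not disturb the dishes on the roofs or the bottles on the bench.

Things in the scene. Friction and masses are not known exactly. Their poses are not given: they have to be found in the camera images.
- blue_cab: Blue cabinet: white bench dry-storage box fixed to the bench, 120 deep x 140 wide x 100 mm high, with one blue framed door. Origin: centre of its underside; its x axis points from the door side to the back (so the door faces its -x), z up. The flat roof is at z = 100 mm
- blue_lip (a point): Middle of the top edge of the blue door's finger lip; moves with the door. The lip is an upright plate over the free-edge half of the door, 64 mm wide, 6 mm thick (3 mm either side of this point), standing 46 mm up past the roof, its top 146 mm above the bench. A finger goes down behind it (over the roof) to pull, or in front of it to press
- blue_hinge (a point): Point on the blue door's upright hinge line, 50 mm above the bench, at the door's left edge seen from the front (cabinet +y); the lip's middle is 102 mm from this line. Pressing the lip inwards 4.5 mm past shut (about 10 N; 12 to 15 N is safe) engages the catch if it had missed; once caught it cannot come loose
- blue_door (a joint): blue door angle, rad: 0 shut, positive swinging out, to -0.045 when pressed in on its springy seal (about 2 N/mm at the free edge). Whether the hidden catch has caught at the start shows neither here nor outside. Caught: a pull on the lip meets a spring after about 1 mm. Not caught: the door swings out freely (under 1 N) and stays where left
- blue_give (a joint): How far the blue cabinet's sprung catch is drawn out by a pull on the caught door, m: 0 at rest, about 2.5 N per mm, hard stop at 0.005. It stays 0 if the catch has not caught. A firm tug is 5 N or more (2 mm)
- blue_dish: Petri dish, 58 mm across, 14 mm high, standing loose on the blue cabinet's roof, towards the back and hinge side; origin: centre of its underside
- orange_cab: Orange cabinet: white bench dry-storage box fixed to the bench, 120 deep x 140 wide x 100 mm high, with one orange framed door. Origin: centre of its underside; its x axis points from the door side to the back (so the door faces its -x), z up. The flat roof is at z = 100 mm
- orange_lip (a point): Middle of the top edge of the orange door's finger lip; moves with the door. The lip is an upright plate over the free-edge half of the door, 64 mm wide, 6 mm thick (3 mm either side of this point), standing 46 mm up past the roof, its top 146 mm above the bench. A finger goes down behind it (over the roof) to pull, or in front of it to press
- orange_hinge (a point): Point on the orange door's upright hinge line, 50 mm above the bench, at the door's left edge seen from the front (cabinet +y); the lip's middle is 102 mm from this line. Pressing the lip inwards 4.5 mm past shut (about 10 N; 12 to 15 N is safe) engages the catch if it had missed; once caught it cannot come loose
- orange_door (a joint): orange door angle, rad: 0 shut, positive swinging out, to -0.045 when pressed in on its springy seal (about 2 N/mm at the free edge). Whether the hidden catch has caught at the start shows neither here nor outside. Caught: a pull on the lip meets a spring after about 1 mm. Not caught: the door swings out freely (under 1 N) and stays where left
- orange_give (a joint): How far the orange cabinet's sprung catch is drawn out by a pull on the caught door, m: 0 at rest, about 2.5 N per mm, hard stop at 0.005. It stays 0 if the catch has not caught. A firm tug is 5 N or more (2 mm)
- orange_dish: Petri dish, 58 mm across, 14 mm high, standing loose on the orange cabinet's roof, towards the back and hinge side; origin: centre of its underside
- valve: Purge valve block bolted to the bench: 56 x 80 mm foot plate, aluminium body 44 x 56 mm, 32 mm high; green dot on its -y side, red dot on its +y side. Origin: centre of its underside
- lever (a joint): Valve lever angle, rad: 0 upright, positive when leaned towards the green dot (purge), negative towards the red dot (vent), stops at +-0.7; a spring of 0.4 Nm/rad brings it back upright. Fully open to purge from 0.4
- knob (a point): Centre of the lever's black ball knob, 22 mm in diameter, 118 mm above the bench when upright, 88 mm above the pivot; the shaft below it is 9 mm thick
- pivot (a point): Lever pivot, 30 mm above the bench; the lever leans along the valve's y axis
- dye_bottle: Brown bottle with white cap, 40 mm across, 82 mm high, stuck to the bench (an obstacle, not movable) in front of the left cabinet; origin: centre of its underside
- buffer_bottle: White bottle with blue cap, 56 mm across, 112 mm high, loose on the bench in front of the right cabinet; origin: centre of its underside

How it is judged:
On the way, in this order (a step that is already met when the one before it is completed fails the run):
1. the blue door is tugged firmly and its catch holds (catch drawn out over 1.2 mm with the door still under 0.08 rad, for 0.25 s) (value of joint blue_give above 0.0012 m and value of joint blue_door below 0.08 rad), for 0.25 s.
2. the orange door is tugged firmly and its catch holds (catch drawn out over 1.2 mm with the door still under 0.08 rad, for 0.25 s) (value of joint orange_give above 0.0012 m and value of joint orange_door below 0.08 rad), for 0.25 s.
3. the lever is held over to the green side (over 0.35 rad) for 1.7 s (value of joint lever above 0.35 rad), for 1.7 s.
At the end, for the whole second after the job is handed in: Both doors caught and shut (within 0.03 rad), the lever back upright (within 0.08 rad), the dishes and the white bottle within 20 mm of where they stood (value of joint each of blue_door, orange_door below 0.03 rad and value of joint lever between -0.08 and 0.08 rad and distance of each of blue_dish, orange_dish, buffer_bottle from where it was at the start of the episode below 0.02 m); the robot touches nothing.
It fails at once if a door is let swing open past 0.4 rad (value of joint any of blue_door, orange_door above 0.4 rad).
It fails at once if dish moved more than 20 mm or tipped (distance of any of blue_dish, orange_dish from where it was at the start of the episode above 0.02 m or angle between any of blue_dish, orange_dish's own z axis and vertical above 0.3 rad).
It fails at once if white bottle moved more than 20 mm or tipped (distance of buffer_bottle from where it was at the start of the episode above 0.02 m or angle between buffer_bottle's own z axis and vertical above 0.3 rad).
It fails at once if the lever is pushed towards the red dot (value of joint lever below -0.25 rad).
It also fails if it takes over 72 s, if anything falls off the work surface, if the arm or the gripper's body presses on something with over 40 N, if the wrist force passes 120 N, or if a joint passes its speed limit or range.

### The arm

A 7-joint arm with a two-finger parallel gripper is mounted at the origin on a cart in front of the work surface, level with it; the furniture and walls round the work are solid. World frame = base frame: x ahead of the robot, y to its left, z up, the work surface at z = 0. Lengths are in m, angles in rad, forces in N, time in s.
With the tool pointing down it reaches from about 0.4 to 0.85 m from the base axis. Payload 4.4 kg.
Tool frame: the origin (TCP) lies on the centre line of the jaws, within the pads' length; the fingertips stand 25 mm ahead of it and the grasp point (between the pads) lies 6 mm ahead of it; z points along the fingers, x is the direction in which the jaws open and shut, and the axes are right-handed (so a half turn about z gives the same grasp; the last joint's range is limited). The gripper opens to 94 mm and grips with 3 to 60 N. Pads are 16 mm wide; open, the fingers measure 119 mm over their backs; the gripper's body (75 mm by 177 mm) begins 78 mm behind the grasp point.
Start: joints at [1.054, 0.628, 0.038, 1.517, -0.027, 0.996, -0.02], TCP at [0.283, -0.585, 0.23] pointing down, gripper open.
Joint ranges: [-3.06, 3.06], [-0.37, 2.12], [-1.25, 1.32], [0.18, 2.47], [-1.1, 4.24], [0.23, 1.98], [-2.94, 2.94]. Speed limits (rad/s): [2.57, 2.57, 3.14, 3.14, 3.14, 3.14, 3.14].

### API

Orientations are given as a 3x3 rotation matrix whose columns are the frame's x, y, z axes.
In Python, from station import bot gives the robot as it stands.
- The arm moves only by the tool servo_tool, never from a script. Its argument "steps" is a list of rows, each a list of 5 numbers: the closure, from -1 (fully open) to 1 (shut), then the shift along the tool's x, y, z in mm, then the turn about the tool's z in degrees. In form: [[claw, tx, ty, tz, spin], ...]. A call has 1 to 8 rows; each row is the pose to reach, as a shift and turn from the pose commanded when the call began, along the tool's axes at that moment; what a row does not reach only later rows make up. A row lasts 1/10 s, in which the tool goes at most 50 mm and 8.59 degrees, less where a joint would pass 70% of its speed; a pose out of reach is approached as far as the arm can. A call with a gripper value outside its range is refused whole. The fingers move at their own pace and stop on an object; "grip_force" is the grip in N (left out, the last holds). Time passes only in rows, so rows that repeat a pose let the fingers close. It gives the time, the measured TCP pose, the force and the opening at its end, in the units of the state.
- bot.get_state(): the state, without advancing time (a new reading comes with each control period).
- bot.grab_frame(name): name is "scene" or "top" or "wrist"; returns a dict with "color" (384x512x3 uint8, red, green, blue), "K" (3x3 intrinsics, pixels), "R" (3x3) and "t" (3): a world point X has camera coordinates R X + t; the wrist camera has in their place "mount" (4x4, takes a point from camera to tool coordinates, whose origin is the TCP and whose axes are the tool frame's). Camera axes: x right, y down, z forward; pixel columns grow to the right and rows downward; lengths in m; the calibration is good to about 2 mm. A picture is of the moment at which its call begins: read the wrist's pose just before it. There is no depth.
- bot.job_done(): hands the job in, once; it reports no verdict.
The state is a dict: "time": time; "joints": joint angles; "qd": joint speeds; "joint_torque": joint torques, N m; "tcp_pos": TCP position; "tcp_rot": TCP orientation; "wrist_force": force on the tool from outside, world axes, zero at the start; "torque": the same for the moment, N m; "grip_width": finger opening in m.
Only numpy, scipy, OpenCV 4.12 (cv2) and the standard library are available. Lean on these libraries where they do the work, as an engineer would, in place of code of your own. Each camera call takes 0.05 s, during which the arm holds its last target. There are 200 camera calls.

## Working session

There is one attempt and no reset: what is moved stays moved. The work goes in short steps, Python scripts to look and compute and a tool call to move; the robot and the scene stay as the last step left them, time stands still between calls to the robot, and variables do not carry over. Pictures are saved under pics/ and viewed, about 8 in all and at most 12, crops included, and the job is handed in when it is done.

Besides the shell and the picture viewer there is one more tool, called after "Request:" by a JSON object that holds its "op" and its "data", one argument or row to a line. servo_tool: Moves the arm, as the interface text tells. Its arguments: {"type":"object","properties":{"steps":{"type":"array","items":{"type":"array","items":{"type":"number"}}},"grip_force":{"type":"number"}},"required":["steps"]}

```bash
mkdir -p pics; ls
cat > h.py <<'E'
import numpy as np, cv2
from station import bot
def ray(f,u,v):
    K,R,t=f["K"],f["R"],f["t"]
    return -R.T@t, R.T@np.linalg.solve(K,[u,v,1.])
def onz(f,u,v,z):
    o,d=ray(f,u,v); return o+d*(z-o[2])/d[2]
def proj(f,X):
    c=f["K"]@(f["R"]@np.array(X,float)+f["t"]); return c[:2]/c[2]
def save(f,n,crop=None,s=1):
    im=f["color"][...,::-1]
    if crop: im=im[crop[1]:crop[3],crop[0]:crop[2]]
    cv2.imwrite("pics/"+n+".png",cv2.resize(im,None,fx=s,fy=s))
E
python3 - <<'E'
from h import *
import pickle
a=bot.grab_frame("top");b=bot.grab_frame("scene")
pickle.dump((a,b),open("f0.pkl","wb"))
save(a,"top0",s=1.5);save(b,"scene0",s=1.5)
for f in(a,b):print(f["K"].round(1),(-f["R"].T@f["t"]).round(3),f["R"].round(2))
s=bot.get_state();print(s["time"],s["tcp_pos"],s["tcp_rot"].round(3) if hasattr(s["tcp_rot"],'round') else s["tcp_rot"],s["grip_width"])
E
```

```text
pics
[[446.5   0.  253.3]
 [  0.  446.5 189.9]
 [  0.    0.    1. ]] [0.413 0.027 1.03 ] [[-0.   -1.    0.01]
 [-1.    0.   -0.09]
 [ 0.09 -0.01 -1.  ]]
[[461.    0.  261.4]
 [  0.  461.  190.9]
 [  0.    0.    1. ]] [-0.335  0.569  0.683] [[-0.54 -0.84  0.02]
 [-0.41  0.25 -0.88]
 [ 0.73 -0.48 -0.48]]
0.1 [ 0.28299964 -0.58452698  0.2296477 ] [[ 0.436 -0.9   -0.001]
 [-0.9   -0.436  0.002]
 [-0.002  0.    -1.   ]] 0.09424639681709882
```

View pics/top0.png

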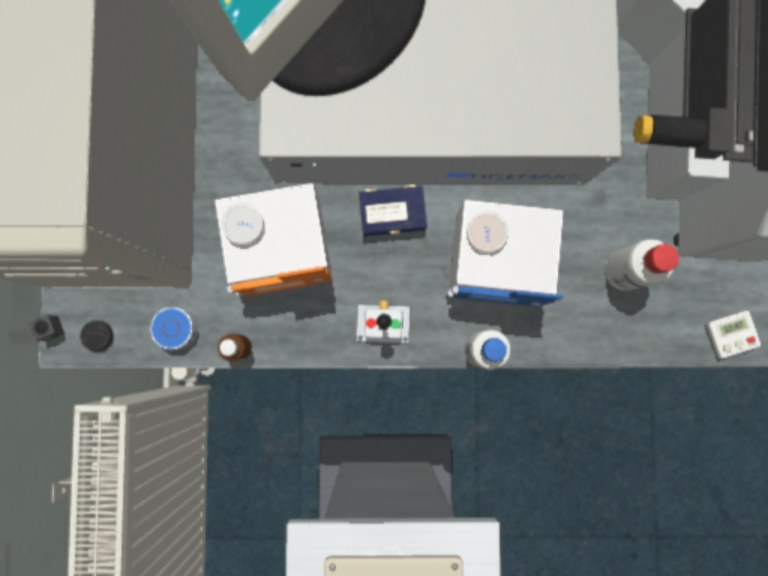

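View pics/scene0.png

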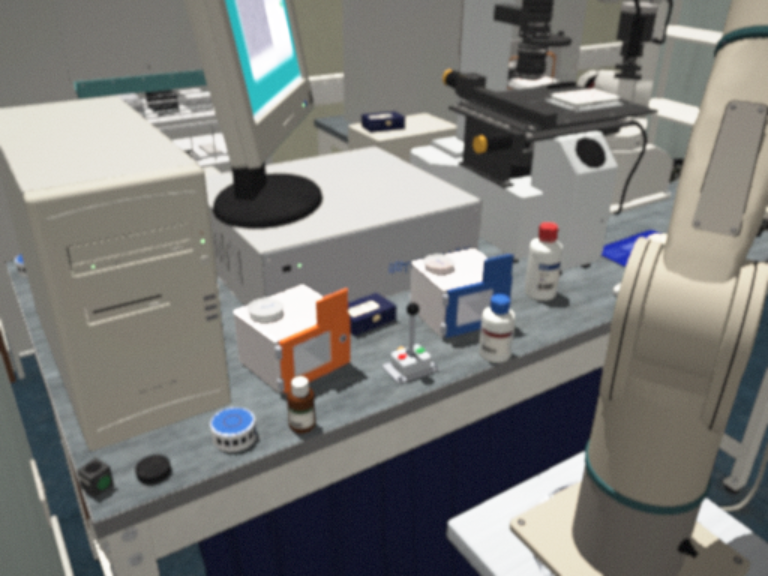

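Top view (1.5x pixels): orange cabinet's roof at (217,200)-(328,268), blue's at (463,202)-(560,290), knob at (384,321), red dot left and green dot right, brown bottle (233,347), white bottle cap (494,349). The scene view shows both lips standing above the roofs at each door's -y end.

```bash
cat > m.py <<'E'
from h import *
import pickle
a,b=pickle.load(open("f0.pkl","rb"))
def poly(f,lo,hi,box):
    h=cv2.cvtColor(f["color"],cv2.COLOR_RGB2HSV); m=cv2.inRange(h,lo,hi); k=np.zeros_like(m)
    x0,y0,x1,y1=box;k[y0:y1,x0:x1]=m[y0:y1,x0:x1]
    c=max(cv2.findContours(k,0,2)[0],key=cv2.contourArea); return c
O=((5,150,90),(20,255,255));B=((105,120,50),(125,255,255));W=((0,0,215),(180,40,255))
bx={'o':((140,170,225,200),(180,190,240,270),O,(135,115,225,195)),'b':((295,180,380,205),(290,165,345,226),B,(300,128,380,200))}
for n,(ta,sb,col,ro) in bx.items():
    ct=poly(a,*col,ta);cs=poly(b,*col,sb)
    print(n,"top",cv2.approxPolyDP(ct,1.5,True)[:,0].tolist())
    print(n,"scene",cv2.approxPolyDP(cs,2,True)[:,0].tolist())
    cr=poly(a,*W,ro);r=cv2.approxPolyDP(cv2.convexHull(cr),3,True)[:,0]
    print(n,"roof",[(p.tolist(),onz(a,*p,.1)[:2].round(4).tolist()) for p in r])
for n,u,v,z in(("knob",256,214,.118),("buf",329,233,.112),("brown",152,231,.082),("odish",162,150,.114),("bdish",325,155.5,.114)):
    print(n,onz(a,u,v,z).round(3))
o1,d1=ray(a,256,214);o2,d2=ray(b,275,206)
s=np.linalg.lstsq(np.c_[d1,-d2],o2-o1,rcond=None)[0];print("knob tri",o1+d1*s[0],o2+d2*s[1])
E
python3 m.py
python3 - <<'E'
from h import *
import pickle
a,b=pickle.load(open("f0.pkl","rb"))
t=cv2.resize(a["color"][115:245,130:390],None,fx=3,fy=3,interpolation=2)
cv2.imwrite("pics/c1.png",t[...,::-1])
E
```

```text
o top [[220, 186], [217, 179], [213, 178], [155, 189], [155, 192], [166, 196], [206, 189], [212, 184], [216, 187]]
o scene [[231, 193], [211, 202], [212, 215], [186, 228], [189, 232], [187, 241], [190, 261], [194, 266], [199, 266], [194, 264], [192, 256], [195, 250], [194, 231], [218, 219], [221, 221], [221, 240], [204, 249], [206, 253], [232, 240]]
o roof [([208, 123], [0.64, 0.1165]), ([217, 176], [0.5268, 0.0966]), ([152, 187], [0.5037, 0.2323]), ([144, 133], [0.6183, 0.2514])]
b top [[303, 197], [333, 200], [315, 199], [312, 197], [313, 195], [344, 198], [346, 202], [354, 200], [361, 202], [374, 198], [307, 191]]
b scene [[340, 170], [325, 173], [320, 189], [299, 194], [298, 224], [319, 218], [319, 215], [303, 217], [303, 202], [306, 196], [328, 191], [328, 206], [337, 207]]
b roof [([310, 134], [0.6165, -0.0997]), ([374, 140], [0.6037, -0.2352]), ([370, 195], [0.4868, -0.2239]), ([305, 188], [0.5016, -0.0878])]
knob [0.447 0.015 0.118]
buf [ 0.408 -0.135  0.112]
brown [0.412 0.234 0.082]
odish [0.579 0.21  0.114]
bdish [ 0.568 -0.128  0.114]
knob tri [0.44647791 0.01516509 0.11889362] [0.44622544 0.01481425 0.11888878]
```

View pics/c1.png

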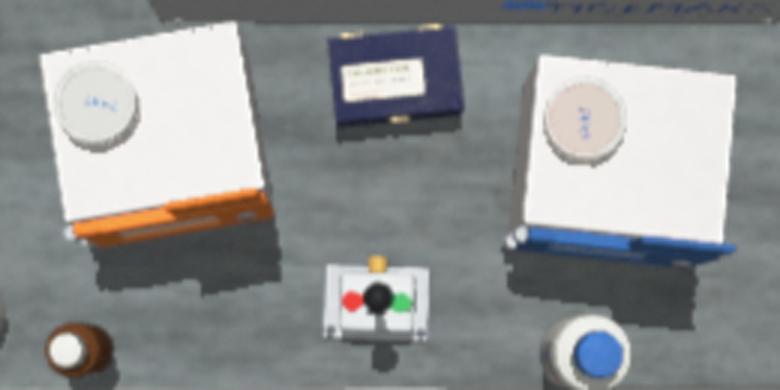

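The enlarged top view confirms both lips at the -y half of each front edge, dishes back on the hinge side, and the knob between red (+y) and green (-y) dots. Now I triangulate the lip.

```bash
cat >> m.py <<'E'
print("----")
def tri(p,q):
    o1,d1=ray(a,*p);o2,d2=ray(b,*q);s=np.linalg.lstsq(np.c_[d1,-d2],o2-o1,rcond=None)[0]
    return ((o1+d1*s[0]+o2+d2*s[1])/2).round(4),np.linalg.norm(o1+d1*s[0]-o2-d2*s[1]).round(4)
print("b lip free top",tri((374.5,198),(340.5,169.5)),"o lip free top",tri((219.5,179.5),(232,193)))
print("b lip hinge top",tri((343,195),(324,173)),"o",tri((186,184),(211,202)))
for n,c,yaw in(("b",(.5522,-.1617),-6.1),("o",(.5722,.1742),9.8)):
    y=np.radians(yaw);R=np.array([[np.cos(y),-np.sin(y)],[np.sin(y),np.cos(y)]])
    for dx in(-63,-66,-70):
        L=[np.r_[np.array(c)+R@[dx/1e3,v/1e3],.146] for v in(-64,-32,0)]
        print(n,dx,[l.round(4).tolist() for l in L],[proj(a,l).round(1).tolist() for l in L],[proj(b,l).round(1).tolist() for l in L])
E
python3 m.py | sed -n '/----/,$p'
```

```text
----
b lip free top (array([ 0.478 , -0.2196,  0.145 ]), np.float64(0.0025)) o lip free top (array([0.516 , 0.0906, 0.1427]), np.float64(0.0053))
b lip hinge top (array([ 0.4812, -0.1595,  0.1482]), np.float64(0.0058)) o (array([0.5057, 0.1555, 0.1424]), np.float64(0.0005))
b -63 [[0.4828, -0.2186, 0.146], [0.4862, -0.1868, 0.146], [0.4896, -0.155, 0.146]] [[373.6, 195.2], [357.6, 193.5], [341.6, 191.8]] [[339.6, 168.5], [329.6, 170.7], [319.5, 173.0]]
b -66 [[0.4798, -0.2183, 0.146], [0.4832, -0.1865, 0.146], [0.4866, -0.1547, 0.146]] [[373.5, 196.7], [357.5, 195.0], [341.5, 193.3]] [[340.2, 169.0], [330.3, 171.2], [320.1, 173.4]]
b -70 [[0.4758, -0.2179, 0.146], [0.4792, -0.1861, 0.146], [0.4826, -0.1543, 0.146]] [[373.3, 198.7], [357.3, 197.0], [341.3, 195.3]] [[341.1, 169.6], [331.1, 171.8], [320.9, 174.0]]
o -63 [[0.521, 0.1004, 0.146], [0.5156, 0.1319, 0.146], [0.5101, 0.1635, 0.146]] [[213.4, 176.1], [197.5, 178.8], [181.6, 181.5]] [[228.5, 192.1], [218.0, 196.3], [207.1, 200.7]]
o -66 [[0.5181, 0.0999, 0.146], [0.5126, 0.1314, 0.146], [0.5072, 0.163, 0.146]] [[213.6, 177.6], [197.8, 180.3], [181.9, 183.0]] [[229.3, 192.5], [218.8, 196.8], [207.9, 201.2]]
o -70 [[0.5141, 0.0992, 0.146], [0.5087, 0.1308, 0.146], [0.5032, 0.1623, 0.146]] [[213.9, 179.5], [198.1, 182.2], [182.2, 185.0]] [[230.4, 193.2], [219.8, 197.4], [208.9, 201.9]]
```

Request:
{"op": "servo_tool", "data": {
  "steps": [
    [0.25,-34,-44,0,-7],
    [0.25,-68,-88,0,-14],
    [0.25,-102,-132,0,-21],
    [0.25,-136,-175,0,-28],
    [0.25,-170,-219,0,-35],
    [0.25,-204,-263,0,-42],
    [0.25,-238,-307,0,-50],
    [0.25,-271,-351,0,-58]
  ],
  "grip_force": 60
}}

```text
time: 0.9
tcp_pos: [0.4617, -0.2251, 0.2304]
tcp_rot: [[0.995, -0.102, -0.0], [-0.102, -0.995, -0.0], [-0.0, 0.0, -1.0]]
wrist_force: [2.1, -0.2, -0.1]
grip_width: 0.0361
```

Request:
{"op": "servo_tool", "data": {
  "steps": [
    [0.25,0,0,0,0],
    [0.25,0,0,0,0],
    [0.25,0,0,0,0]
  ]
}}

```text
time: 1.2
tcp_pos: [0.4606, -0.2282, 0.2302]
tcp_rot: [[0.994, -0.11, -0.001], [-0.11, -0.994, -0.001], [-0.001, 0.001, -1.0]]
wrist_force: [0.3, 0.3, 0.4]
grip_width: 0.035
```

```bash
cat > w.py <<'E'
from h import *
import sys,pickle
s=bot.get_state();w=bot.grab_frame("wrist")
R=np.array(s["tcp_rot"]);p=np.array(s["tcp_pos"]);M=np.array(w["mount"])
Rc=R@M[:3,:3];tc=R@M[:3,3]+p   # cam->world
w["R"]=Rc.T;w["t"]=-Rc.T@tc
pickle.dump(w,open(sys.argv[1]+".pkl","wb"));save(w,sys.argv[1],s=1.5)
print(s["time"],p.round(4),R[:,0].round(3),np.round(s["wrist_force"],2),s["grip_width"],"cam",tc.round(3),Rc[:,2].round(2))
E
python3 w.py w1
```

```text
1.2 [ 0.4606 -0.2282  0.2302] [ 0.994 -0.11  -0.001] [0.29 0.29 0.39] 0.035046440133858575 cam [ 0.47  -0.147  0.384] [-0.03 -0.27 -0.96]
```

View pics/w1.png

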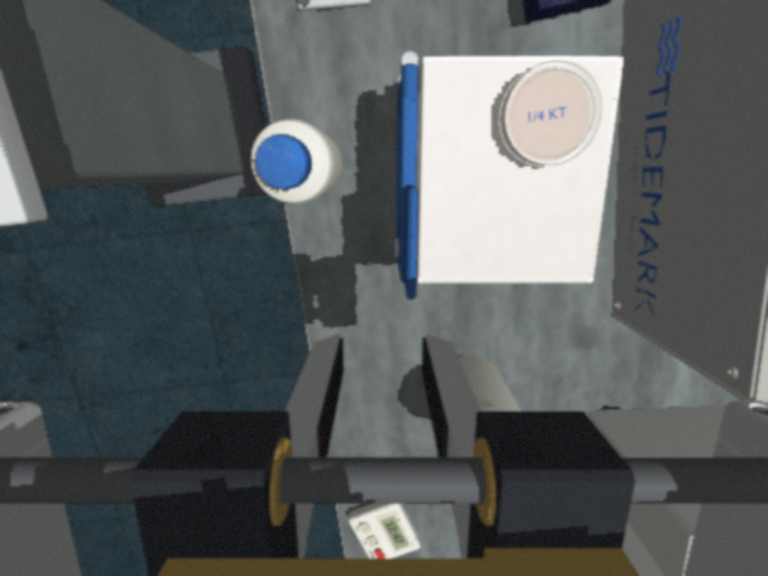

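Wrist view (1.5x): blue lip runs from (411,187) to (412,297); roof edge at x≈419; bottle cap at (283,162), dish at (548,115).

Run:
```python
from h import *
import pickle
w=pickle.load(open("w1.pkl","rb"))
P=lambda u,v,z:onz(w,u/1.5,v/1.5,z)
for n,u,v,z in(("hinge end",411,187,.146),("free end",411.5,296,.146),("roof f-h",423,57,.1),("roof f-f",420,282,.1),("roof b-f",593,282,.1),("roof b-h",622,57,.1),("bottle",283,162,.112),("dish",550,115,.114)):print(n,P(u,v,z).round(4))
```

```text
hinge end [ 0.4842 -0.1585  0.146 ]
free end [ 0.4789 -0.2193  0.146 ]
roof f-h [ 0.5009 -0.0869  0.1   ]
roof f-f [ 0.4873 -0.2239  0.1   ]
roof b-f [ 0.6041 -0.2368  0.1   ]
roof b-h [ 0.6179 -0.0999  0.1   ]
bottle [ 0.4108 -0.137   0.112 ]
dish [ 0.5703 -0.1283  0.114 ]
```

Request:
{"op": "servo_tool", "data": {
  "steps": [
    [0.25,17,-35,0,0],
    [0.25,17,-35,0,0],
    [0.25,17,-35,30,0],
    [0.25,17,-35,60,0],
    [0.25,17,-35,86,0],
    [0.25,17,-35,86,0],
    [0.25,17,-35,86,0]
  ]
}}

```text
time: 1.95
tcp_pos: [0.4817, -0.195, 0.1446]
tcp_rot: [[0.994, -0.109, -0.001], [-0.109, -0.994, -0.0], [-0.001, 0.0, -1.0]]
wrist_force: [0.4, 0.4, 0.4]
grip_width: 0.0355
```

Request:
{"op": "servo_tool", "data": {
  "steps": [
    [0.25,-10,0,0,0],
    [0.25,-12,0,0,0],
    [0.25,-14,0,0,0],
    [0.25,-16,0,0,0],
    [0.25,-17,0,0,0],
    [0.25,-18,0,0,0],
    [0.25,-18,0,0,0]
  ]
}}

```text
time: 2.65
tcp_pos: [0.4642, -0.192, 0.1445]
tcp_rot: [[0.994, -0.108, 0.0], [-0.108, -0.994, -0.0], [0.0, 0.0, -1.0]]
wrist_force: [0.3, -0.3, 0.2]
grip_width: 0.0353
```

Request:
{"op": "servo_tool", "data": {
  "steps": [
    [0.25,-1,0,0,0],
    [0.25,-2,0,0,0],
    [0.25,-3,0,0,0],
    [0.25,-4,0,0,0],
    [0.25,-4,0,0,0]
  ]
}}

```text
time: 3.15
tcp_pos: [0.4599, -0.1915, 0.1444]
tcp_rot: [[0.994, -0.107, -0.0], [-0.107, -0.994, 0.0], [-0.0, -0.0, -1.0]]
wrist_force: [0.6, -0.2, 0.6]
grip_width: 0.0353
```

```bash
python3 w.py w2
```

```text
3.15 [ 0.4599 -0.1915  0.1444] [ 0.994 -0.107 -0.   ] [ 0.61 -0.16  0.61] 0.03529514939200274 cam [ 0.469 -0.111  0.298] [-0.03 -0.27 -0.96]
```

View pics/w2.png

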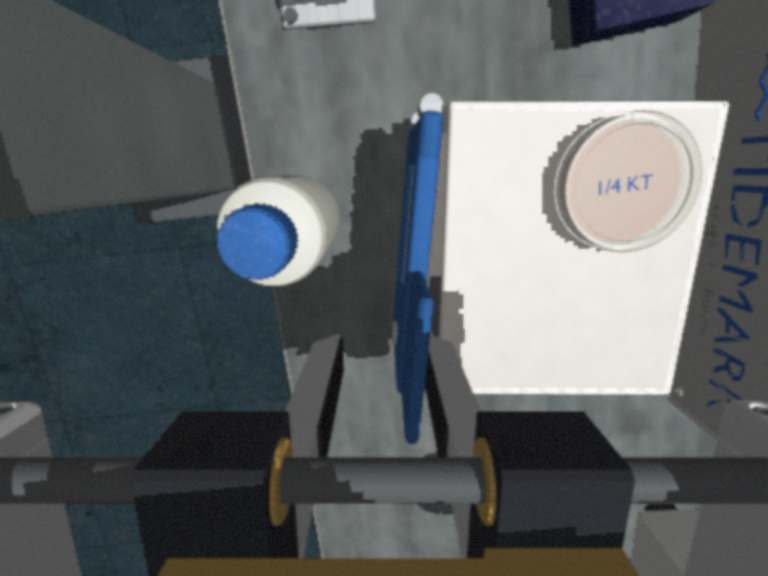

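The wrist view shows the blue door ajar (gap between it and the roof edge widening toward (440,390)), so the catch had missed. Press it home.

Request:
{"op": "servo_tool", "data": {
  "steps": [
    [0.25,12,0,0,0],
    [0.25,24,0,0,0],
    [0.25,30,0,0,0],
    [0.25,34,0,0,0],
    [0.25,37,0,0,0],
    [0.25,39,0,0,0],
    [0.25,39,0,0,0]
  ]
}}

```text
time: 3.9
tcp_pos: [0.4976, -0.1956, 0.1442]
tcp_rot: [[0.994, -0.108, -0.003], [-0.108, -0.994, 0.0], [-0.003, -0.0, -1.0]]
wrist_force: [-3.0, 0.3, 1.1]
grip_width: 0.035
```

Request:
{"op": "servo_tool", "data": {
  "steps": [
    [0.25,1,0,0,0],
    [0.25,2,0,0,0],
    [0.25,3,0,0,0],
    [0.25,4,0,0,0],
    [0.25,4,0,0,0]
  ]
}}

```text
time: 4.4
tcp_pos: [0.4996, -0.1959, 0.1441]
tcp_rot: [[0.994, -0.108, -0.007], [-0.108, -0.994, 0.001], [-0.007, -0.0, -1.0]]
wrist_force: [-8.2, 1.4, 4.9]
grip_width: 0.0354
```

Request:
{"op": "servo_tool", "data": {
  "steps": [
    [0.25,1,0,0,0],
    [0.25,2,0,0,0],
    [0.25,3,0,0,0],
    [0.25,3,0,0,0]
  ]
}}

```text
time: 4.8
tcp_pos: [0.5005, -0.1961, 0.1439]
tcp_rot: [[0.994, -0.108, -0.011], [-0.108, -0.994, 0.001], [-0.011, -0.0, -1.0]]
wrist_force: [-11.2, 1.7, 8.7]
grip_width: 0.0354
```

Request:
{"op": "servo_tool", "data": {
  "steps": [
    [0.25,1,0,0,0],
    [0.25,2,0,0,0],
    [0.25,2,0,0,0]
  ]
}}

```text
time: 5.1
tcp_pos: [0.5006, -0.1962, 0.1437]
tcp_rot: [[0.994, -0.108, -0.015], [-0.108, -0.994, 0.002], [-0.015, -0.0, -1.0]]
wrist_force: [-14.5, 2.8, 11.3]
grip_width: 0.0353
```

Request:
{"op": "servo_tool", "data": {
  "steps": [
    [0.25,-12,0,0,0],
    [0.25,-26,0,0,0],
    [0.25,-36,0,0,0],
    [0.25,-40,0,0,0],
    [0.25,-42,0,0,0],
    [0.25,-44,0,0,0],
    [0.25,-44,0,0,0]
  ]
}}

```text
time: 5.8
tcp_pos: [0.4655, -0.1923, 0.1447]
tcp_rot: [[0.994, -0.107, 0.002], [-0.107, -0.994, -0.0], [0.003, 0.0, -1.0]]
wrist_force: [2.1, -0.4, -0.4]
grip_width: 0.0354
```

Request:
{"op": "servo_tool", "data": {
  "steps": [
    [0.25,-1,0,0,0],
    [0.25,-2,0,0,0],
    [0.25,-3,0,0,0],
    [0.25,-4,0,0,0],
    [0.25,-4,0,0,0]
  ]
}}

```text
time: 6.3
tcp_pos: [0.4635, -0.192, 0.1448]
tcp_rot: [[0.994, -0.107, 0.007], [-0.107, -0.994, -0.001], [0.007, 0.0, -1.0]]
wrist_force: [8.1, -1.5, -5.6]
grip_width: 0.0353
```

Firm tug at 8 N holds. Hold it a moment, then release and lift, moving towards orange.

Request:
{"op": "servo_tool", "data": {
  "steps": [
    [0.25,0,0,0,0],
    [0.25,0,0,0,0],
    [0.25,0,0,0,0],
    [0.25,0,0,0,0],
    [0.25,0,0,0,0]
  ]
}}

```text
time: 6.8
tcp_pos: [0.4636, -0.192, 0.1448]
tcp_rot: [[0.994, -0.107, 0.006], [-0.107, -0.994, -0.001], [0.007, 0.0, -1.0]]
wrist_force: [7.8, -1.7, -5.9]
grip_width: 0.0353
```

Request:
{"op": "servo_tool", "data": {
  "steps": [
    [0.25,10,0,0,0],
    [0.25,22,0,0,0],
    [0.25,22,0,-40,0],
    [0.25,22,0,-86,0],
    [0.25,22,0,-86,0]
  ]
}}

```text
time: 7.3
tcp_pos: [0.4848, -0.1945, 0.2352]
tcp_rot: [[0.994, -0.107, 0.007], [-0.107, -0.994, -0.003], [0.007, 0.002, -1.0]]
wrist_force: [0.9, -0.4, 0.1]
grip_width: 0.0351
```

Request:
{"op": "servo_tool", "data": {
  "steps": [
    [0.25,-1,-40,0,-2],
    [0.25,-3,-80,0,-5],
    [0.25,-4,-120,0,-7],
    [0.25,-6,-160,0,-9],
    [0.25,-7,-200,0,-12],
    [0.25,-9,-240,0,-14],
    [0.25,-10,-280,0,-16],
    [0.25,-10,-280,0,-16]
  ]
}}

```text
time: 8.1
tcp_pos: [0.5013, 0.0921, 0.2302]
tcp_rot: [[0.984, 0.18, -0.001], [0.18, -0.984, 0.004], [-0.001, -0.004, -1.0]]
wrist_force: [0.2, -0.0, 0.0]
grip_width: 0.0355
```

Request:
{"op": "servo_tool", "data": {
  "steps": [
    [0.25,0,0,0,0],
    [0.25,0,0,0,0]
  ]
}}

```text
time: 8.3
tcp_pos: [0.5016, 0.0838, 0.2299]
tcp_rot: [[0.986, 0.169, -0.002], [0.169, -0.986, -0.002], [-0.002, 0.001, -1.0]]
wrist_force: [-0.3, -0.1, -0.1]
grip_width: 0.0352
```

```bash
python3 w.py w3
```

```text
8.3 [0.5016 0.0838 0.2299] [ 0.986  0.169 -0.002] [-0.27 -0.08 -0.09] 0.035170985547064805 cam [0.489 0.164 0.383] [ 0.04 -0.27 -0.96]
```

View pics/w3.png

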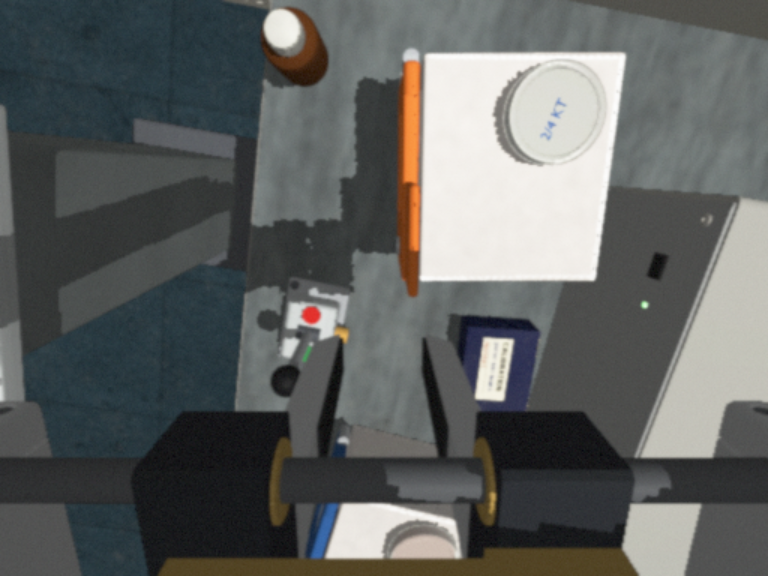

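The orange lip runs (413,184)–(413,295) in this picture, roof edge at x≈421; knob seen at (287,380), red dot at (311,315).

Run:
```python
from h import *
import pickle
w=pickle.load(open("w3.pkl","rb"))
P=lambda u,v,z:onz(w,u/1.5,v/1.5,z)
H=P(412.5,184,.146);F=P(413,294.5,.146);m=(H+F)/2
for n,u,v,z in(("roof f-h",424,54,.1),("roof f-f",421,280,.1),("knob",287,380,.118),("brown",285,32,.082),("red",311,315,.032),("green",307,353,.032)):print(n,P(u,v,z).round(4))
print(H,F,m)
R=np.array(bot.get_state()["tcp_rot"]);d=m+(F-m)*.2-np.array(bot.get_state()["tcp_pos"]);print((R.T@d*1e3).round(1), np.degrees(np.arctan2(-(F-H)[0],(F-H)[1]*-1))*-1)
```

```text
roof f-h [0.5018 0.2321 0.1   ]
roof f-f [0.5267 0.0967 0.1   ]
knob [0.4481 0.0166 0.118 ]
brown [0.4153 0.234  0.082 ]
red [0.4484 0.034  0.032 ]
green [ 0.4493 -0.0019  0.032 ]
[0.50588409 0.15882786 0.146     ] [0.51773006 0.09844987 0.146     ] [0.51180707 0.12863887 0.146     ]
[ 17.7 -36.7  84. ] 11.100262154378461
```

Request:
{"op": "servo_tool", "data": {
  "steps": [
    [0.25,18,-37,0,0],
    [0.25,18,-37,0,0],
    [0.25,18,-37,30,0],
    [0.25,18,-37,60,0],
    [0.25,18,-37,86,0],
    [0.25,18,-37,86,0],
    [0.25,18,-37,86,0]
  ]
}}

```text
time: 9.05
tcp_pos: [0.5137, 0.124, 0.1447]
tcp_rot: [[0.986, 0.169, -0.001], [0.169, -0.986, -0.0], [-0.001, 0.0, -1.0]]
wrist_force: [-0.4, 0.1, 0.7]
grip_width: 0.0352
```

Request:
{"op": "servo_tool", "data": {
  "steps": [
    [0.25,-8,0,0,0],
    [0.25,-11,0,0,0],
    [0.25,-13,0,0,0],
    [0.25,-15,0,0,0],
    [0.25,-16,0,0,0],
    [0.25,-17,0,0,0],
    [0.25,-17,0,0,0]
  ]
}}

```text
time: 9.75
tcp_pos: [0.497, 0.1222, 0.1446]
tcp_rot: [[0.985, 0.171, 0.0], [0.171, -0.985, 0.0], [0.0, -0.0, -1.0]]
wrist_force: [-0.6, -0.1, -0.5]
grip_width: 0.0351
```

Request:
{"op": "servo_tool", "data": {
  "steps": [
    [0.25,-1,0,0,0],
    [0.25,-2,0,0,0],
    [0.25,-3,0,0,0],
    [0.25,-3,0,0,0]
  ]
}}

```text
time: 10.15
tcp_pos: [0.4937, 0.1216, 0.1445]
tcp_rot: [[0.985, 0.171, -0.0], [0.171, -0.985, -0.0], [-0.0, 0.0, -1.0]]
wrist_force: [-0.4, -0.3, 1.0]
grip_width: 0.0352
```

No resistance ~5 mm past contact: the orange catch missed too. Press home the same way.

Request:
{"op": "servo_tool", "data": {
  "steps": [
    [0.25,12,0,0,0],
    [0.25,24,0,0,0],
    [0.25,30,0,0,0],
    [0.25,34,0,0,0],
    [0.25,37,0,0,0],
    [0.25,40,0,0,0],
    [0.25,42,0,0,0],
    [0.25,42,0,0,0]
  ]
}}

```text
time: 10.95
tcp_pos: [0.5309, 0.1278, 0.1439]
tcp_rot: [[0.985, 0.171, -0.009], [0.171, -0.985, -0.003], [-0.009, 0.002, -1.0]]
wrist_force: [-7.5, -2.2, 6.6]
grip_width: 0.0354
```

Request:
{"op": "servo_tool", "data": {
  "steps": [
    [0.25,1,0,0,0],
    [0.25,2,0,0,0],
    [0.25,3,0,0,0],
    [0.25,3,0,0,0]
  ]
}}

```text
time: 11.35
tcp_pos: [0.5316, 0.1278, 0.1437]
tcp_rot: [[0.985, 0.171, -0.013], [0.171, -0.985, -0.005], [-0.013, 0.002, -1.0]]
wrist_force: [-13.2, -1.8, 8.9]
grip_width: 0.0355
```

Request:
{"op": "servo_tool", "data": {
  "steps": [
    [0.25,1,0,0,0],
    [0.25,1,0,0,0]
  ]
}}

```text
time: 11.55
tcp_pos: [0.5316, 0.1278, 0.1436]
tcp_rot: [[0.985, 0.172, -0.015], [0.172, -0.985, -0.005], [-0.015, 0.003, -1.0]]
wrist_force: [-13.8, -1.9, 11.0]
grip_width: 0.0353
```

Request:
{"op": "servo_tool", "data": {
  "steps": [
    [0.25,-12,0,0,0],
    [0.25,-24,0,0,0],
    [0.25,-34,0,0,0],
    [0.25,-38,0,0,0],
    [0.25,-40,0,0,0],
    [0.25,-42,0,0,0],
    [0.25,-42,0,0,0]
  ]
}}

```text
time: 12.25
tcp_pos: [0.4981, 0.1223, 0.1445]
tcp_rot: [[0.985, 0.171, 0.0], [0.171, -0.985, 0.0], [0.0, -0.0, -1.0]]
wrist_force: [-0.3, 0.6, 0.5]
grip_width: 0.0354
```

Request:
{"op": "servo_tool", "data": {
  "steps": [
    [0.25,-1,0,0,0],
    [0.25,-2,0,0,0],
    [0.25,-3,0,0,0],
    [0.25,-4,0,0,0],
    [0.25,-4,0,0,0]
  ]
}}

```text
time: 12.75
tcp_pos: [0.4957, 0.122, 0.1447]
tcp_rot: [[0.985, 0.17, 0.003], [0.17, -0.985, 0.001], [0.004, -0.001, -1.0]]
wrist_force: [5.1, 0.6, -5.2]
grip_width: 0.0357
```

Request:
{"op": "servo_tool", "data": {
  "steps": [
    [0.25,-1,0,0,0],
    [0.25,-2,0,0,0],
    [0.25,-2,0,0,0],
    [0.25,-2,0,0,0],
    [0.25,-2,0,0,0],
    [0.25,-2,0,0,0],
    [0.25,-2,0,0,0]
  ]
}}

```text
time: 13.45
tcp_pos: [0.495, 0.1219, 0.1449]
tcp_rot: [[0.985, 0.17, 0.006], [0.17, -0.985, 0.002], [0.006, -0.001, -1.0]]
wrist_force: [8.3, 1.9, -6.2]
grip_width: 0.0354
```

Request:
{"op": "servo_tool", "data": {
  "steps": [
    [0.25,12,0,0,0],
    [0.25,22,0,0,0],
    [0.25,22,0,-40,0],
    [0.25,22,0,-86,0],
    [0.25,22,0,-86,0]
  ]
}}

```text
time: 13.95
tcp_pos: [0.5165, 0.1266, 0.2355]
tcp_rot: [[0.985, 0.171, 0.009], [0.171, -0.985, 0.003], [0.009, -0.001, -1.0]]
wrist_force: [-0.1, -0.1, -0.5]
grip_width: 0.0353
```

Both doors caught and tugged. Next the lever: close the fingers and approach on the red (+y) side.

Request:
{"op": "servo_tool", "data": {
  "steps": [
    [1,-30,24,0,5],
    [1,-60,48,0,10],
    [1,-82,66,0,10],
    [1,-82,66,0,10],
    [1,-82,66,0,10],
    [1,-82,66,0,10]
  ]
}}

```text
time: 14.55
tcp_pos: [0.4449, 0.047, 0.2305]
tcp_rot: [[1.0, -0.002, 0.001], [-0.002, -1.0, 0.001], [0.001, -0.001, -1.0]]
wrist_force: [0.4, 0.0, -0.3]
grip_width: 0.0005
```

```bash
python3 w.py w4
```

```text
14.55 [0.4449 0.047  0.2305] [ 1.    -0.002  0.001] [ 0.4   0.03 -0.28] 0.0004964296594100014 cam [0.446 0.128 0.384] [-0.   -0.27 -0.96]
```

View pics/w4.png

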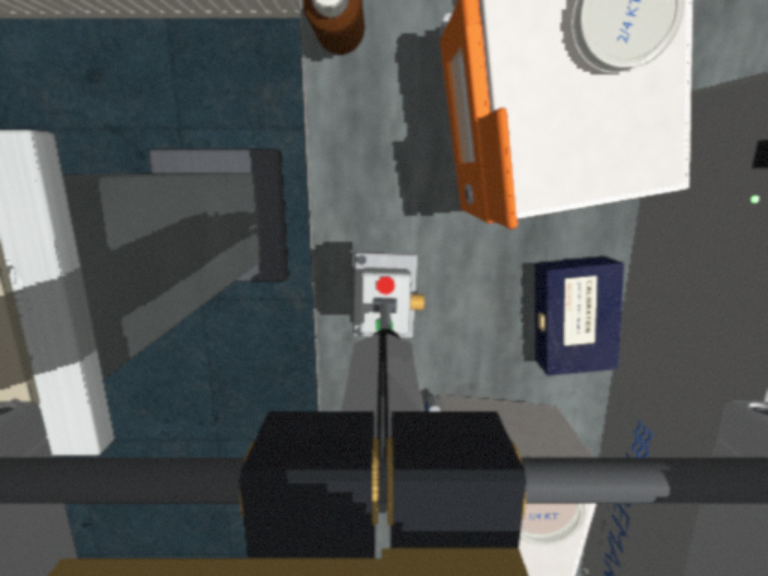

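The view shows the valve at (385,290) with the finger lined up with the lever in x, and the orange door flush. Descend beside the knob, then push.

Request:
{"op": "servo_tool", "data": {
  "steps": [
    [1,2,0,40,0],
    [1,2,0,80,0],
    [1,2,0,110,0],
    [1,2,0,110,0],
    [1,2,0,110,0]
  ]
}}

```text
time: 15.1
tcp_pos: [0.4465, 0.0468, 0.1205]
tcp_rot: [[1.0, -0.002, -0.001], [-0.002, -1.0, 0.0], [-0.001, -0.0, -1.0]]
wrist_force: [0.5, 0.5, -0.1]
grip_width: 0.0006
```

Request:
{"op": "servo_tool", "data": {
  "steps": [
    [1,0,10,0,0],
    [1,0,20,0,0],
    [1,0,30,0,0],
    [1,0,40,0,0],
    [1,0,50,0,0],
    [1,0,58,0,0],
    [1,0,58,0,0],
    [1,0,58,0,0]
  ]
}}

```text
time: 15.9
tcp_pos: [0.446, -0.0122, 0.1206]
tcp_rot: [[1.0, -0.003, 0.0], [-0.003, -1.0, 0.0], [0.0, -0.0, -1.0]]
wrist_force: [-0.7, 2.4, 0.7]
grip_width: 0.0006
```

Request:
{"op": "servo_tool", "data": {
  "steps": [
    [1,0,1,0,0],
    [1,0,1,0,0],
    [1,0,1,0,0],
    [1,0,1,0,0],
    [1,0,1,0,0],
    [1,0,1,0,0],
    [1,0,1,0,0],
    [1,0,1,0,0]
  ]
}}

```text
time: 16.7
tcp_pos: [0.446, -0.0129, 0.1204]
tcp_rot: [[1.0, -0.003, 0.0], [-0.003, -1.0, 0.0], [0.0, -0.0, -1.0]]
wrist_force: [-0.5, 3.4, -0.8]
grip_width: 0.0005
```

Run:
```python
from h import *
f=bot.grab_frame("scene");save(f,"s5",(150,130,400,300),3)
```

```text
(no output)
```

View pics/s5.png

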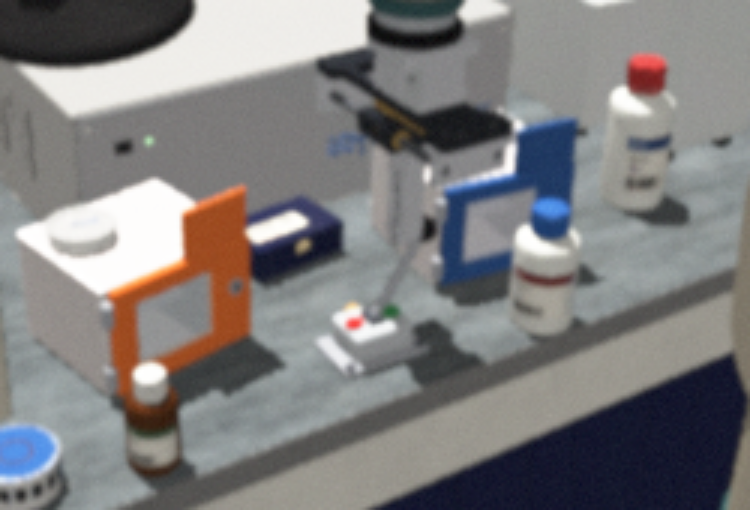

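Request:
{"op": "servo_tool", "data": {
  "steps": [
    [1,0,0,0,0],
    [1,0,0,0,0],
    [1,0,0,0,0],
    [1,0,0,0,0],
    [1,0,0,0,0],
    [1,0,0,0,0],
    [1,0,0,0,0],
    [1,0,0,0,0]
  ]
}}

```text
time: 17.55
tcp_pos: [0.4459, -0.013, 0.1205]
tcp_rot: [[1.0, -0.003, -0.0], [-0.003, -1.0, 0.0], [-0.0, -0.0, -1.0]]
wrist_force: [-0.1, 3.2, -3.0]
grip_width: -0.0
```

Request:
{"op": "servo_tool", "data": {
  "steps": [
    [1,0,0,0,0],
    [1,0,0,0,0],
    [1,0,0,0,0],
    [1,0,0,0,0],
    [1,0,0,0,0]
  ]
}}

```text
time: 18.05
tcp_pos: [0.446, -0.013, 0.1205]
tcp_rot: [[1.0, -0.003, 0.0], [-0.003, -1.0, 0.0], [0.0, -0.0, -1.0]]
wrist_force: [1.6, 4.1, -2.4]
grip_width: 0.0003
```

The scene shows the lever leaning well to green (shaft from (375,310) to the knob near (428,228)), both doors shut. Held over 2 s; let it back gently and lift away.

Request:
{"op": "servo_tool", "data": {
  "steps": [
    [1,0,-10,0,0],
    [1,0,-20,0,0],
    [1,0,-29,0,0],
    [1,0,-36,0,0],
    [1,0,-42,0,0],
    [1,0,-50,0,0],
    [1,0,-62,0,0],
    [1,0,-62,0,0]
  ]
}}

```text
time: 18.85
tcp_pos: [0.4462, 0.0509, 0.1205]
tcp_rot: [[1.0, -0.0, 0.0], [-0.0, -1.0, 0.001], [0.0, -0.001, -1.0]]
wrist_force: [0.1, 0.8, -0.2]
grip_width: 0.0005
```

Request:
{"op": "servo_tool", "data": {
  "steps": [
    [1,0,0,-40,0],
    [1,0,0,-80,0],
    [1,0,0,-120,0],
    [1,0,0,-150,0],
    [1,0,0,-150,0],
    [1,0,0,-150,0]
  ]
}}

```text
time: 19.45
tcp_pos: [0.446, 0.0486, 0.2706]
tcp_rot: [[1.0, -0.004, 0.001], [-0.004, -1.0, -0.0], [0.001, 0.0, -1.0]]
wrist_force: [0.5, -0.0, 0.5]
grip_width: 0.0007
```

Run:
```python
from h import *
f=bot.grab_frame("scene");save(f,"s6",(150,130,400,300),3)
s=bot.get_state();print(s["time"],np.round(s["tcp_pos"],3),np.round(s["wrist_force"],1))
```

```text
19.5 [0.445 0.048 0.27 ] [-0.8  0.  -0.1]
```

View pics/s6.png

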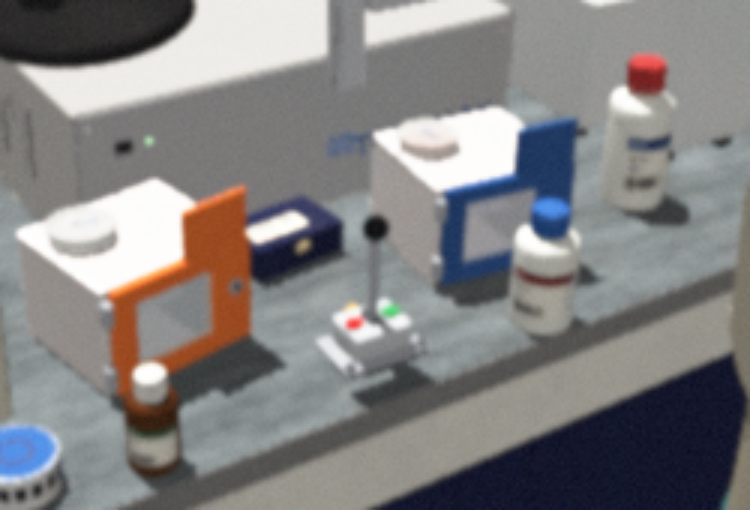

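The lever is upright again (knob (376,228), base (373,318)), both doors flush, dishes and bottles where they were. Hand in.

```bash
python3 -c "
from station import bot
print(bot.job_done())"
```

```text
the job is handed in; nothing more can be done
None
```

The job is done and handed in at about 19.5 s; the interface gave no verdict.

- **Blue door:** the catch had missed, and the door came out freely at the first tug. I pressed it home at about 14.5 N. The second tug held at about 8 N for about half a second.
- **Orange door:** the catch had missed here too. I judged this only from feeling no resistance about 5 mm past contact, not from a picture. I pressed it home at about 14 N, and the second tug held at about 8 N for about half a second.
- **Purge lever:** I pushed it to the green side, to about 0.5 rad judging by the finger position and the force of about 3 N. I held it there for a little over 2 s, then let it back gently.

The final scene picture shows both doors flush, the lever upright, and the dishes and bottles where they began. The arm stood clear, with the wrist force down at noise level. The door and lever angles can't be read directly, so these checks rest on force and pictures.

One reading I can't explain: the wrist also showed a vertical force of up to about 11 N while pressing the doors. It was well within limits.

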